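# Slide a rejected carrier through the flap of the reject box

## Task

The carrier on the loading shelf of the locked reject box has been rejected. With the fingertips, slide it along the shelf and push it in through the hanging flap until it has gone all the way down the chute inside, then draw the hand back out so that the flap falls shut. Never grip or lift the carrier, push it gently, and leave everything else on the bench where it is.

Things in the scene. Friction and masses are not known exactly. Their poses are not given: they have to be found in the camera images.
- reject_box: Fixed reject box of grey-painted sheet steel with a grey loading shelf in front. Origin at bench level (z=0) under the middle of its mouth, in the plane of the hanging flap; x points level into the box (feed direction), y left, z up. All box figures here are mm in this frame. Box: x -6 to 285, y -78 to 78; flat clear roof in a grey frame, top at z 165.
- shelf_mid (a point): Middle of the flat loading shelf, on its top (x -100, y 61, z 95; axes as the box). The shelf reaches from x -200 to 0 and y -78 to 200, with no rim at its free edges; sliding friction about 0.6.
- fence_mid (a point): Middle of the top edge of the guide fence's guiding face (x -101, y -42, z 115; axes as the box). The fence is a bare steel wall 20 high and 3 thick on the shelf, x -196 to -6; its face looks to +y and is flush with the right jamb of the mouth, so a carrier lying against it runs straight in.
- mouth (a point): Middle of the mouth's lower edge: shelf surface, flap plane (x 0, y 0, z 95; axes as the box). The mouth is 84 wide and 60 high (to z 155) in a 4 thick front panel (x -6 to -2) whose lintel ends at z 161. Upright fingers stop at the lintel; closed fingers leaning forward 30 to 45 degrees reach 20 to 30 past the flap plane.
- chute_edge (a point): Where the chute begins to fall (x 52, y 0, z 95). Inside, between cheeks 84 apart, a slick grey liner is level from x 0 to 52, then slopes down 32 degrees to a steel floor at z 33 (x 152 to 282). A carrier pushed until its middle passes this edge (its rear then 7 past the flap plane) tips and slides down by itself.
- flap (a joint): Angle (rad) of the top-hung steel flap, 80 wide, 58 high, 2 thick, 65 g: 0 = hanging shut in the mouth (lower edge 4 mm above the shelf), grows to 1.5 as it swings inward and up. Opens inward only, needs under 1 N at its lower edge, falls shut by its weight in about 1 s. Hinge line along y at x 1.5, z 157 mm of the box.
- carrier_center (a point): Centre of the rejected carrier's block, 15 mm above its underside: white plastic, 90 long (its x), 70 wide (its y), 30 high, three clear hubs lying lengthwise in its top (highest point 37 above the underside), 0.18 to 0.36 kg. It starts flat on the shelf, long axis within 20 degrees of the feed direction, 25 to 95 mm left of the mouth's middle.
- spare_center (a point): Bystander: centre (15 mm above its underside) of a second carrier of the same kind that stands on the bench itself, beside the shelf. Leave it.
- meter_center (a point): Bystander: centre of a black hand-held meter lying on the bench, 150 x 72 x 26 mm. Leave it.
- jar_center (a point): Bystander: centre of a small lidded jar standing on the bench, 52 mm in diameter and 62 mm high. Leave it.
There are look-alikes about, which are no part of the job. Leave any turquoise look-alike of the part that bears carrier_center alone.

How it is judged:
By the outcome, as a careful person would: the job done as asked, in the order asked, and still so for the second after the job is handed in, with the robot touching nothing.
It also fails if it takes over 58 s, if anything falls off the work surface, if the arm or the gripper's body presses on something with over 40 N, if the wrist force passes 120 N, or if a joint passes its speed limit or range.

## Robot

A 6-joint arm with a two-finger parallel gripper is mounted at the origin on the work surface. World frame = base frame: x ahead of the robot, y to its left, z up, the work surface at z = 0. Lengths are in m, angles in degrees, forces in N, time in s.
With the tool pointing down it reaches from about 0.325 to 1 m from the base axis. Payload 5.1 kg.
Tool frame: the origin (TCP) lies midway between the tips of the shut fingers; the grasp point (between the pads) lies 19 mm behind it (bot.hold_point_z is the distance from the TCP to the grasp point, in m); z points along the fingers, x is the direction in which the jaws open and shut, and the axes are right-handed (so a half turn about z gives the same grasp; the last joint's range is limited). The gripper opens to 85 mm and grips with 20 to 120 N. Pads are 22 mm wide; open, the fingers measure 114 mm over their backs; the gripper's body (76 mm by 85 mm) begins 54 mm behind the grasp point. The pads swing forward as they close: fully open they stand 13 mm farther back than shut.
Start: joints at [-78.415, 7.093, 94.555, -0, 78.352, -4.733], TCP at [0.183, -0.624, 0.231] pointing down, gripper open.
Joint ranges: [-149.61, 149.61], [-58.7, 133.49], [1.44, 155.28], [-77.14, 257.14], [18.33, 153.61], [-166.67, 166.67]. Speed limits (degrees/s): [147.25, 147.25, 180, 180, 180, 180].

## Interface

Orientations are given as [roll, pitch, yaw] about the fixed x, y, z axes, in that order (R = Rz(yaw) Ry(pitch) Rx(roll)).
In Python, from station import bot gives the robot as it stands.
- The arm moves only by the tool send_rows, never from a script. Its argument "commands" is a list of rows, each an object of numbers: "tx", "ty", "tz": the shift along the world's x, y, z as a fraction of full scale; "wx", "wy", "wz": the turn, a rotation vector about the world's x, y, z as a fraction of full scale. A call has 1 to 5 rows; each row is the pose to reach, as a shift and turn from the pose commanded when the call began, turning the shorter way round; what a row does not reach only later rows make up. Full scale, the value 1, is 250 mm for a shift and pi rad for a turn. A row lasts 1/12 s, in which the tool goes at most 41.7 mm and 7.16 degrees, less where a joint would pass 70% of its speed; a pose out of reach is approached as far as the arm can. A call with a number of a shift or a turn outside -1 to 1 is refused whole. A call with a gripper value outside its range is refused whole. "jaw" is the closure, from -1 (fully open) to 1 (shut), set as the call begins (left out, the last holds). The fingers move at their own pace and stop on an object; "newtons" is the grip in N (left out, the last holds). Time passes only in rows, so rows that repeat a pose let the fingers close. It gives the time, the measured TCP pose, the force and the opening at its end, in the units of the state.
- bot.get_state(): the state, without advancing time (a new reading comes with each control period).
- bot.capture(name): name is "side" or "top" or "wrist"; returns the picture (480x640x3 uint8, red, green, blue); there is no depth.
- bot.camera_info(name): a dict with "vfov" (degrees; the focal length in pixels is half the picture's height over the tangent of half this angle, whatever the lens; pixels are square), "cx", "cy" (the principal point, pixels), "world_from_camera" (4x4, takes a point from camera to world coordinates). Camera axes: x right, y down, z forward; pixel columns grow to the right and rows downward; lengths in m; the calibration is good to about 2 mm. A picture is of the moment at which its call begins: read the wrist's pose just before it. camera_info takes no time and is no camera call; for the wrist camera it gives the pose at the moment of the call.
- bot.job_done(): hands the job in, once; it reports no verdict.
The state is a dict: "time_s": time; "q": joint angles; "qd": joint speeds; "effort": joint torques, N m; "tool_pos": TCP position; "ee_rot": TCP orientation; "ft_force": force on the tool from outside, world axes, zero at the start; "torque": the same for the moment, N m; "width": finger opening in m.
Only numpy, scipy, OpenCV 4.12 (cv2) and the standard library are available. Lean on these libraries where they do the work, as an engineer would, in place of code of your own. Each camera call takes 0.05 s, during which the arm holds its last target.

## Working session

There is one attempt and no reset: what is moved stays moved. The work goes in short steps, Python scripts to look and compute and a tool call to move; the robot and the scene stay as the last step left them, time stands still between calls to the robot, and variables do not carry over. Pictures are saved under pics/ and viewed, and the job is handed in when it is done.

Besides the shell and the picture viewer there is one more tool, called after "Call:" as name(argument=value, ...), one argument or row to a line, values as JSON. send_rows: Moves the arm, as the interface text tells. Its arguments: {"type":"object","properties":{"commands":{"type":"array","items":{"type":"object","properties":{"tx":{"type":"number","minimum":-1,"maximum":1},"ty":{"type":"number","minimum":-1,"maximum":1},"tz":{"type":"number","minimum":-1,"maximum":1},"wx":{"type":"number","minimum":-1,"maximum":1},"wy":{"type":"number","minimum":-1,"maximum":1},"wz":{"type":"number","minimum":-1,"maximum":1}}}},"jaw":{"type":"number"},"newtons":{"type":"number"}},"required":["commands"]}

```bash
mkdir -p pics; ls
python3 - <<'E'
from station import bot
import cv2, numpy as np
print(bot.get_state())
for n in ("side","top","wrist"):
    i=bot.camera_info(n); print(n,i['vfov'],i['cx'],i['cy'],np.round(i['world_from_camera'],4).tolist(), [k for k in i])
    cv2.imwrite(f"pics/{n}0.png",cv2.cvtColor(bot.capture(n),cv2.COLOR_RGB2BGR))
E
```

```text
pics
{'time_s': 0.0, 'q': array([-7.84141581e+01,  7.13461557e+00,  9.46326117e+01, -2.27742295e-05,
        7.83537589e+01, -4.73297175e+00]), 'qd': array([ 0.06343114,  0.09791839, -0.03347124, -0.01032735, -0.00198611,
        0.07707151]), 'effort': array([ 5.21104776e-04, -4.23610890e+01, -3.65449154e+01, -2.49786325e-06,
        7.01045181e-03,  1.58450558e-05]), 'tool_pos': array([ 0.18248375, -0.62322406,  0.23005556]), 'ee_rot': array([-1.79990039e+02,  1.20575404e-01, -7.36811713e+01]), 'ft_force': array([ 0.04320405, -0.44112797, -0.04241139]), 'torque': array([ 0.04440487, -0.00736793, -0.02781862]), 'width': 0.08529808542313873}
side 48.018868886275854 317.654854978757 238.97820683942854 [[0.9394, -0.23, 0.2542, 0.2921], [-0.3425, -0.5997, 0.7232, -0.6864], [-0.0139, -0.7665, -0.6421, 0.7948], [0.0, 0.0, 0.0, 1.0]] ['vfov', 'cx', 'cy', 'world_from_camera']
top 56.499888985683135 323.1120488062414 242.91070531890338 [[-0.0226, -0.9713, 0.2366, 0.3351], [-0.9997, 0.022, -0.0051, 0.0735], [-0.0003, -0.2366, -0.9716, 1.1056], [0.0, 0.0, 0.0, 1.0]] ['vfov', 'cx', 'cy', 'world_from_camera']
wrist 62.99088213400943 319.9337837964939 238.1319771556386 [[0.2816, -0.9167, -0.2836, 0.2563], [-0.9595, -0.2694, -0.0821, -0.602], [-0.0011, 0.2953, -0.9554, 0.3726], [0.0, 0.0, 0.0, 1.0]] ['vfov', 'cx', 'cy', 'world_from_camera']
```

View pics/side0.png

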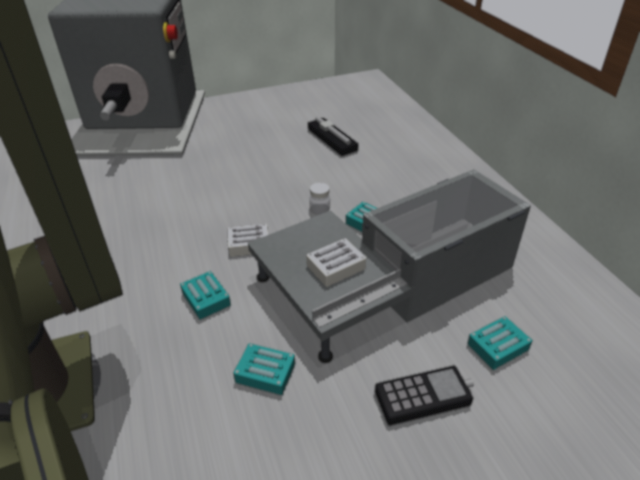

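View pics/top0.png

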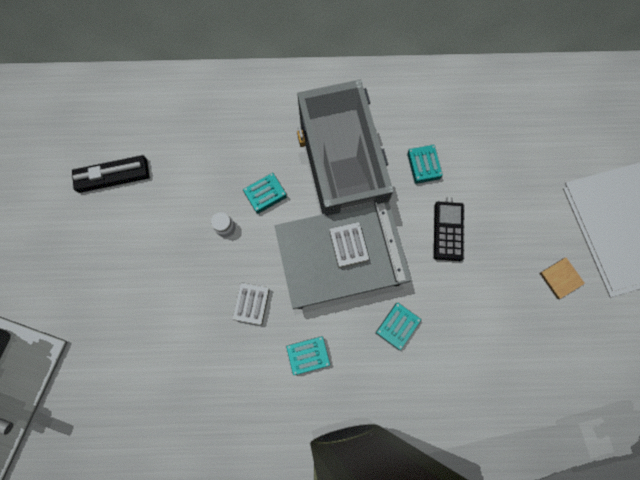

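View pics/wrist0.png

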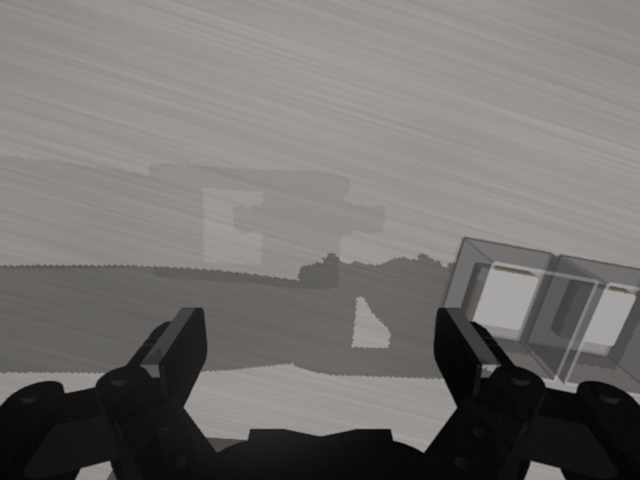

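Run:
```python
import cv2
t=cv2.imread('pics/top0.png')[70:320,260:420]; cv2.imwrite('pics/t_c.png',cv2.resize(t,None,fx=2.4*1,fy=2.4,interpolation=cv2.INTER_CUBIC))
t=cv2.imread('pics/side0.png')[160:370,230:540]; cv2.imwrite('pics/s_c.png',cv2.resize(t,None,fx=2.5,fy=2.5,interpolation=cv2.INTER_CUBIC))
```

```text
(no output)
```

View pics/t_c.png

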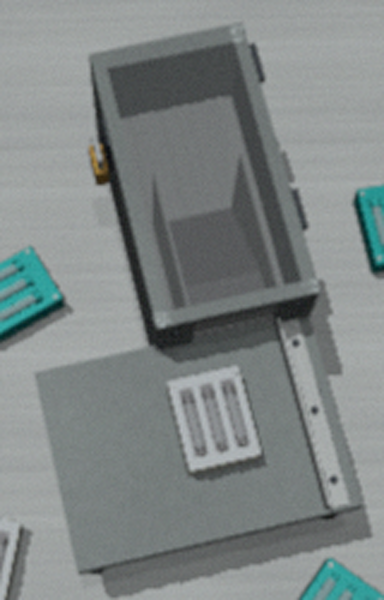

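View pics/s_c.png

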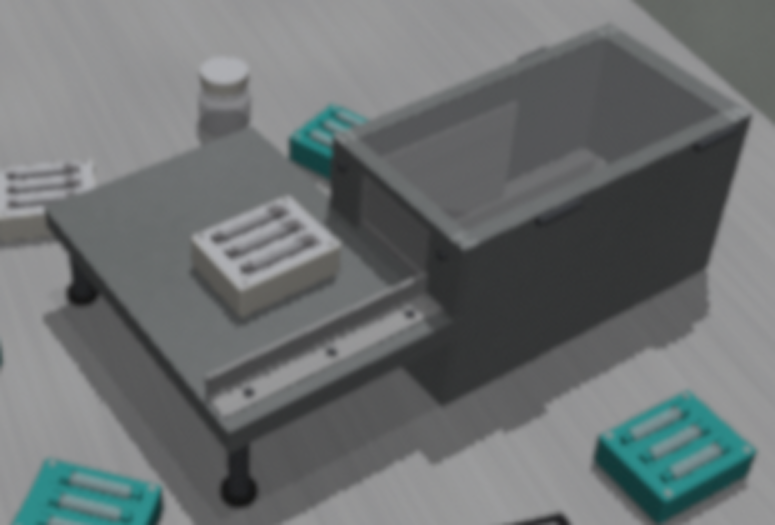

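```bash
cat > h.py <<'E'
import numpy as np, cv2
def cam(info):
    f=240/np.tan(np.radians(info['vfov'])/2); return f,info['cx'],info['cy'],np.array(info['world_from_camera'])
def ray(info,uv,z):
    f,cx,cy,T=cam(info); uv=np.atleast_2d(uv).astype(float)
    d=np.c_[(uv[:,0]-cx)/f,(uv[:,1]-cy)/f,np.ones(len(uv))]@T[:3,:3].T
    return T[:3,3]+d*((z-T[2,3])/d[:,2])[:,None]
def proj(info,P):
    f,cx,cy,T=cam(info); p=(np.atleast_2d(P)-T[:3,3])@T[:3,:3]
    return np.c_[cx+f*p[:,0]/p[:,2],cy+f*p[:,1]/p[:,2]]
def rigid(A,B): # 2D A->B
    a=A.mean(0);b=B.mean(0);H=(A-a).T@(B-b);th=np.arctan2(H[0,1]-H[1,0],H[0,0]+H[1,1])
    R=np.array([[np.cos(th),-np.sin(th)],[np.sin(th),np.cos(th)]]);t=b-R@a
    return th,t,(A@R.T+t)-B
E
cat > m.py <<'E'
from station import bot
from h import *
T=bot.camera_info('top');S=bot.camera_info('side')
tp=lambda p:np.array(p)/2.4+[260,70]
sp=lambda p:np.array(p)/2.5+[230,160]
roof=[(285,78),(285,-78),(-6,-78),(-6,78)]
sh=[(-200,200),(-200,-78),(0,200)]
A=[];B=[];lab=[]
for nm,I,px,m,z in [('Troof',T,tp([(91,56),(240,27),(318,287),(156,325)]),roof,.165),('Tsh',T,tp([(80,572),(360,507),(37,375)]),sh,.095),
  ('Sroof',S,sp([(607,27),(748,118),(465,245),(335,140)]),roof,.165),('Ssh',S,sp([(48,215),(232,432),(252,130)]),sh,.095)]:
    P=ray(I,px,z)[:,:2]; a=np.array(m)/1000.
    A.append(a);B.append(P);print(nm,np.round(P,4).tolist(), np.degrees(rigid(a,P)[0]),rigid(a,P)[1])
th,t,r=rigid(np.vstack(A),np.vstack(B));print(np.degrees(th),t,np.round(r*1000,1).tolist())
c=[(45,35),(45,-35),(-45,-35),(-45,35)]
for nm,I,px in [('T',T,tp([(167,382),(240,365),(263,455),(192,475)])),('S',S,sp([(288,198),(338,240),(240,290),(193,245)]))]:
    P=ray(I,px,.125)[:,:2];h,tt,rr=rigid(np.array(c)/1000.,P)
    R=np.array([[np.cos(th),np.sin(th)],[-np.sin(th),np.cos(th)]])
    print(nm,np.degrees(h),tt,'box',R@(tt-t)*1000,np.degrees(h-th),np.round(rr*1000,1).tolist())
E
python3 m.py
```

```text
Troof [[0.9287, 0.1198], [0.9575, -0.0281], [0.6831, -0.0891], [0.6494, 0.0624]] 12.005401822608135 [ 0.66823676 -0.01276803]
Tsh [[0.4313, 0.1385], [0.4867, -0.1279], [0.624, 0.1793]] 11.731912511569083 [ 0.66637529 -0.01468099]
Sroof [[0.9272, 0.1169], [0.9576, -0.0339], [0.6836, -0.0868], [0.6477, 0.0555]] 11.907608023833928 [ 0.66754005 -0.01584327]
Ssh [[0.434, 0.1302], [0.4934, -0.1311], [0.6265, 0.1765]] 12.693735426417335 [ 0.67159031 -0.0168754 ]
12.191055149133177 [ 0.66841548 -0.01528193] [[1.8, 1.4], [5.9, -3.3], [-4.1, -3.7], [-3.3, -2.7], [-0.6, -0.6], [2.7, -5.8], [2.2, 0.9], [3.3, 4.2], [5.8, 2.6], [-4.5, -6.0], [-1.6, 4.2], [-3.3, 7.7], [-4.0, -2.6], [-0.3, 3.7]]
T 12.694398586736936 [0.56885107 0.00822664] box [-92.35475615  44.00365532] 0.5033434376037599 [[-0.7, -0.6], [-0.5, 1.1], [-0.4, -1.0], [1.6, 0.5]]
S 15.672935088000242 [0.57146164 0.00679278] box [-90.10585689  42.05085801] 3.481879938867066 [[-1.4, 4.4], [1.2, -4.6], [1.7, -4.8], [-1.6, 5.1]]
```

Call:
send_rows(
  commands=[
    {"tx": 0.34, "ty": 0.58, "tz": 0.1, "wz": -0.006},
    {"tx": 0.34, "ty": 0.58, "tz": 0.1, "wz": -0.006},
    {"tx": 0.34, "ty": 0.58, "tz": 0.1, "wz": -0.006},
    {"tx": 0.34, "ty": 0.58, "tz": 0.1, "wz": -0.006},
    {"tx": 0.34, "ty": 0.58, "tz": 0.1, "wz": -0.006},
  ],
  jaw=1,
  newtons=20,
)

```text
invalid input at $.commands[0]: expected keys tx, ty, tz, wx, wy, wz
```

Call:
send_rows(
  commands=[
    {"tx": 0.34, "ty": 0.58, "tz": 0.1, "wz": -0.006},
    {"tx": 0.34, "ty": 0.58, "tz": 0.1, "wz": -0.006},
    {"tx": 0.34, "ty": 0.58, "tz": 0.1, "wz": -0.006},
    {"tx": 0.34, "ty": 0.58, "tz": 0.1, "wz": -0.006},
    {"tx": 0.34, "ty": 0.58, "tz": 0.1, "wz": -0.006},
  ],
)

```text
invalid input at $.commands[0]: expected keys tx, ty, tz, wx, wy, wz
```

Call:
send_rows(
  commands=[
    {"tx": 0.34, "ty": 0.58, "tz": 0.1, "wz": -0.006},
    {"tx": 0.34, "ty": 0.58, "tz": 0.1, "wz": -0.006},
    {"tx": 0.34, "ty": 0.58, "tz": 0.1, "wz": -0.006},
    {"tx": 0.34, "ty": 0.58, "tz": 0.1, "wz": -0.006},
    {"tx": 0.34, "ty": 0.58, "tz": 0.1, "wz": -0.006},
  ],
)

```text
invalid input at $.commands[0]: expected keys tx, ty, tz, wx, wy, wz
```

Call:
send_rows(
  commands=[
    {"tx": 0.34, "ty": 0.58, "wz": -0.006},
    {"tx": 0.34, "ty": 0.58, "wz": -0.006},
    {"tx": 0.34, "ty": 0.58, "wz": -0.006},
    {"tx": 0.34, "ty": 0.58, "wz": -0.006},
    {"tx": 0.34, "ty": 0.58, "wz": -0.006},
  ],
)

```text
invalid input at $.commands[0]: expected keys tx, ty, tz, wx, wy, wz
```

Call:
send_rows(
  commands=[
    {"tx": 0.34, "ty": 0.58, "tz": 0.1, "wx": 0, "wy": 0, "wz": -0.006},
    {"tx": 0.34, "ty": 0.58, "tz": 0.1, "wx": 0, "wy": 0, "wz": -0.006},
    {"tx": 0.34, "ty": 0.58, "tz": 0.1, "wx": 0, "wy": 0, "wz": -0.006},
    {"tx": 0.34, "ty": 0.58, "tz": 0.1, "wx": 0, "wy": 0, "wz": -0.006},
    {"tx": 0.34, "ty": 0.58, "tz": 0.1, "wx": 0, "wy": 0, "wz": -0.006},
  ],
  jaw=1,
  newtons=20,
)

```text
time_s: 0.57
tool_pos: [0.2703, -0.4747, 0.2575]
ee_rot: [-179.9, -0.0, -74.5]
ft_force: [-0.2, -0.3, 0.7]
width: 0.0256
```

Call:
send_rows(
  commands=[
    {"tx": 0.34, "ty": 0.58, "tz": 0.1, "wx": 0, "wy": 0, "wz": -0.006},
    {"tx": 0.34, "ty": 0.58, "tz": 0.1, "wx": 0, "wy": 0, "wz": -0.006},
    {"tx": 0.34, "ty": 0.58, "tz": 0.1, "wx": 0, "wy": 0, "wz": -0.006},
    {"tx": 0.34, "ty": 0.58, "tz": 0.1, "wx": 0, "wy": 0, "wz": -0.006},
    {"tx": 0.34, "ty": 0.58, "tz": 0.1, "wx": 0, "wy": 0, "wz": -0.006},
  ],
)

```text
time_s: 0.98
tool_pos: [0.3552, -0.3299, 0.2827]
ee_rot: [-179.8, -0.0, -75.5]
ft_force: [0.3, -0.9, -0.3]
width: 0.0003
```

Call:
send_rows(
  commands=[
    {"tx": 0.34, "ty": 0.58, "tz": 0.1, "wx": 0, "wy": 0, "wz": -0.006},
    {"tx": 0.34, "ty": 0.58, "tz": 0.1, "wx": 0, "wy": 0, "wz": -0.006},
    {"tx": 0.34, "ty": 0.58, "tz": 0.1, "wx": 0, "wy": 0, "wz": -0.006},
    {"tx": 0.34, "ty": 0.58, "tz": 0.1, "wx": 0, "wy": 0, "wz": -0.006},
    {"tx": 0.34, "ty": 0.58, "tz": 0.1, "wx": 0, "wy": 0, "wz": -0.006},
  ],
)

```text
time_s: 1.4
tool_pos: [0.44, -0.1848, 0.3075]
ee_rot: [-179.8, 0.0, -76.6]
ft_force: [-0.7, -0.5, -0.1]
width: 0.0002
```

Call:
send_rows(
  commands=[
    {"tx": 0.34, "ty": 0.58, "tz": 0, "wx": 0, "wy": 0, "wz": -0.006},
    {"tx": 0.34, "ty": 0.58, "tz": 0, "wx": 0, "wy": 0, "wz": -0.006},
    {"tx": 0.34, "ty": 0.58, "tz": 0, "wx": 0, "wy": 0, "wz": -0.006},
    {"tx": 0.34, "ty": 0.58, "tz": 0, "wx": 0, "wy": 0, "wz": -0.006},
    {"tx": 0.34, "ty": 0.58, "tz": 0, "wx": 0, "wy": 0, "wz": -0.006},
  ],
)

```text
time_s: 1.82
tool_pos: [0.5245, -0.0397, 0.3054]
ee_rot: [-180.0, 0.1, -77.7]
ft_force: [-0.3, -0.0, -0.4]
width: -0.0001
```

Run:
```python
from station import bot
import cv2, numpy as np, json
s=bot.get_state();print(s['time_s'],s['tool_pos'],s['ee_rot'],s['width'],s['q'],s['ft_force'])
i=bot.camera_info('wrist');im=bot.capture('wrist')
i['world_from_camera']=np.array(i['world_from_camera']).tolist();json.dump(i,open('w1.json','w'),default=float)
cv2.imwrite("pics/w1.png",cv2.cvtColor(im,cv2.COLOR_RGB2BGR))
```

```text
1.8167 [ 0.52450499 -0.03972328  0.30542825] [-1.79992417e+02  1.24288460e-01 -7.76764556e+01] -9.405699267509801e-05 [-10.24155813 -10.83262192 104.97821995   0.11798583  85.8951021
  67.42641819] [-0.27190898 -0.04773015 -0.40537792]
```

View pics/w1.png

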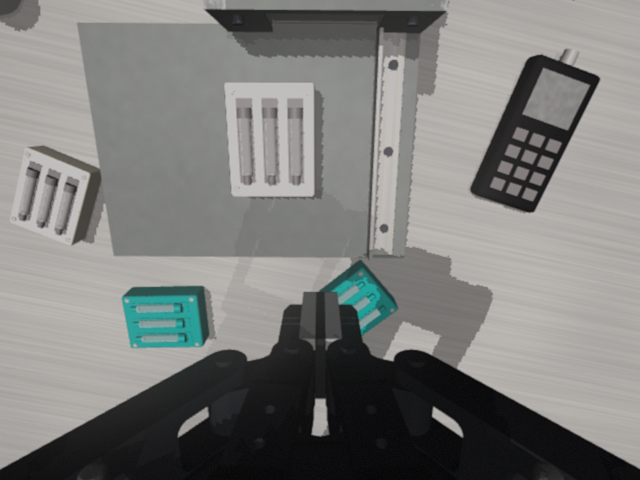

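Run:
```python
import cv2
t=cv2.imread('pics/w1.png')
cv2.imwrite('pics/w1a.png',cv2.resize(t[0:270,200:460],None,fx=2.2*1,fy=2.2,interpolation=cv2.INTER_CUBIC))
```

```text
(no output)
```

View pics/w1a.png

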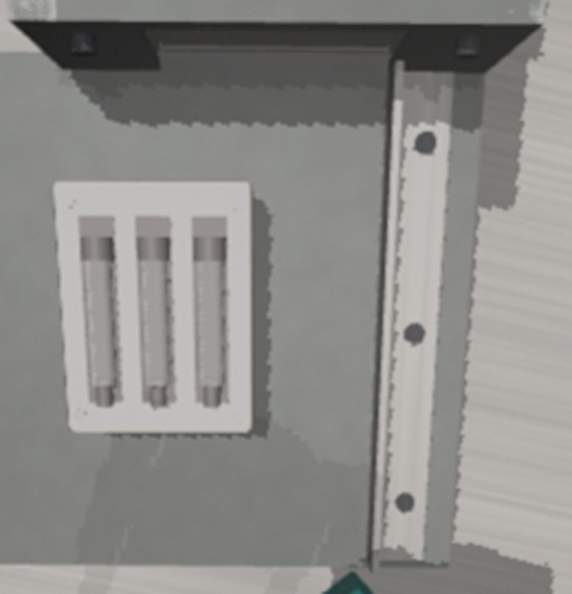

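```bash
cat > m2.py <<'E'
from h import *
import json
I=json.load(open('w1.json'))
wp=lambda p:np.array(p)/2.2+[200,0]
sets=[([(10,22),(543,25)],[(-6,78),(-6,-78)],.165),
([(65,68),(488,72)],[(-6,78),(-6,-78)],.095),
([(450,563)],[(-200,-78)],.095),
([(394,100),(378,550)],None,.115)]
A=[];B=[]
for p,m,z in sets:
    P=ray(I,wp(p),z)[:,:2]
    if m is None: F=P
    else: A.append(np.array(m)/1000.);B.append(P)
P=ray(I,[[114,256],[79,23]],.095)[:,:2];A.append(np.array([(-200,200),(0,200)])/1000);B.append(P)
th,t,r=rigid(np.vstack(A),np.vstack(B));print(np.degrees(th),t,np.round(r*1000,1).tolist())
R=np.array([[np.cos(th),np.sin(th)],[-np.sin(th),np.cos(th)]])
print('fence box',(F-t)@R.T*1000)
c=np.array([(45,35),(45,-35),(-45,-35),(-45,35)])/1000.
P=ray(I,wp([(54,182),(251,182),(251,432),(71,432)]),.125)[:,:2];h,tt,rr=rigid(c,P)
print(np.degrees(h),tt,'box',R@(tt-t)*1000,np.degrees(h-th),np.round(rr*1000,1).tolist())
E
python3 m2.py
```

```text
12.059826645578164 [ 0.67067956 -0.01201206] [[0.8, -0.0], [0.9, -0.7], [-0.5, 0.3], [0.1, 0.3], [-1.6, -0.8], [0.1, -0.4], [0.2, 1.3]]
fence box [[ -18.86600181  -41.43505401]
 [-185.70048925  -43.21771887]]
12.301995429710212 [0.57257478 0.01082816] box [-91.16752935  42.83346122] 0.24216878413204768 [[0.6, 0.8], [0.8, -0.4], [-0.6, -1.0], [-0.9, 0.6]]
```

Call:
send_rows(
  commands=[
    {"tx": 0.07, "ty": 0.22, "tz": 0, "wx": 0, "wy": 0, "wz": -0.001},
    {"tx": 0.141, "ty": 0.446, "tz": 0, "wx": 0, "wy": 0, "wz": -0.002},
    {"tx": 0.141, "ty": 0.446, "tz": 0, "wx": 0, "wy": 0, "wz": -0.002},
    {"tx": 0.141, "ty": 0.446, "tz": 0, "wx": 0, "wy": 0, "wz": -0.002},
  ],
)

```text
time_s: 2.2
tool_pos: [0.5586, 0.0702, 0.3056]
ee_rot: [180.0, 0.1, -78.2]
ft_force: [-0.9, -0.0, -0.7]
width: 0.0003
```

Call:
send_rows(
  commands=[
    {"tx": 0, "ty": 0, "tz": -0.15, "wx": 0, "wy": 0, "wz": 0},
    {"tx": 0, "ty": 0, "tz": -0.3, "wx": 0, "wy": 0, "wz": 0},
    {"tx": 0, "ty": 0, "tz": -0.45, "wx": 0, "wy": 0, "wz": 0},
    {"tx": 0, "ty": 0, "tz": -0.6, "wx": 0, "wy": 0, "wz": 0},
    {"tx": 0, "ty": 0, "tz": -0.7, "wx": 0, "wy": 0, "wz": 0},
  ],
)

```text
time_s: 2.62
tool_pos: [0.5555, 0.0653, 0.1268]
ee_rot: [179.7, 0.0, -78.5]
ft_force: [-0.4, -0.1, 0.1]
width: -0.0001
```

Run:
```python
from station import bot
import cv2, numpy as np, json
s=bot.get_state();print(s['time_s'],s['tool_pos'],s['ee_rot'],s['ft_force'])
for n in ('wrist','side'):
    i=bot.camera_info(n);im=bot.capture(n)
    i['world_from_camera']=np.array(i['world_from_camera']).tolist();json.dump(i,open(n[0]+'2.json','w'),default=float)
    cv2.imwrite(f"pics/{n}2.png",cv2.cvtColor(im,cv2.COLOR_RGB2BGR))
```

```text
2.6167 [0.55552524 0.06533615 0.1267934 ] [ 1.79686698e+02  2.06465264e-03 -7.84616978e+01] [-0.40279889 -0.10478915  0.13440333]
```

View pics/wrist2.png

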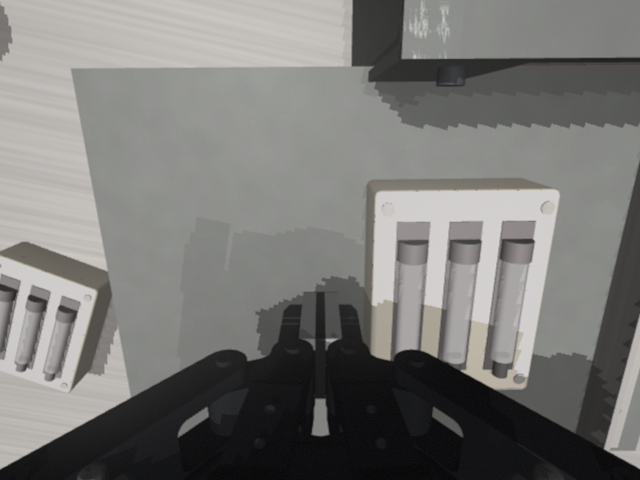

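View pics/side2.png

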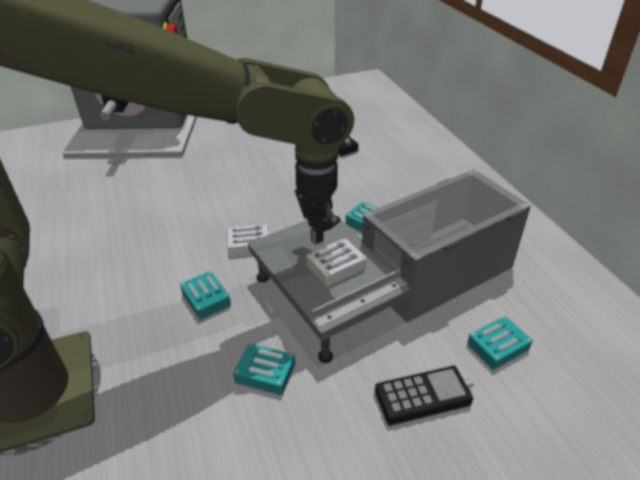

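Call:
send_rows(
  commands=[
    {"tx": 0.02, "ty": 0.004, "tz": -0.03, "wx": 0, "wy": 0, "wz": 0},
    {"tx": 0.02, "ty": 0.004, "tz": -0.05, "wx": 0, "wy": 0, "wz": 0},
    {"tx": 0.02, "ty": 0.004, "tz": -0.07, "wx": 0, "wy": 0, "wz": 0},
    {"tx": 0.02, "ty": 0.004, "tz": -0.07, "wx": 0, "wy": 0, "wz": 0},
    {"tx": 0.02, "ty": 0.004, "tz": -0.07, "wx": 0, "wy": 0, "wz": 0},
  ],
)

```text
time_s: 3.13
tool_pos: [0.5635, 0.0686, 0.1149]
ee_rot: [-179.9, -0.0, -78.4]
ft_force: [-0.2, 0.0, 0.4]
width: 0.0002
```

Call:
send_rows(
  commands=[
    {"tx": 0, "ty": 0, "tz": -0.028, "wx": 0, "wy": 0, "wz": 0},
    {"tx": 0, "ty": 0, "tz": -0.028, "wx": 0, "wy": 0, "wz": 0},
    {"tx": 0.003, "ty": -0.016, "tz": -0.028, "wx": 0, "wy": 0, "wz": 0},
    {"tx": 0.007, "ty": -0.031, "tz": -0.028, "wx": 0, "wy": 0, "wz": 0},
    {"tx": 0.01, "ty": -0.047, "tz": -0.028, "wx": 0, "wy": 0, "wz": 0},
  ],
)

```text
time_s: 3.55
tool_pos: [0.5655, 0.0568, 0.107]
ee_rot: [-180.0, 0.0, -78.4]
ft_force: [-0.1, 1.6, -0.2]
width: -0.0001
```

Call:
send_rows(
  commands=[
    {"tx": 0.003, "ty": -0.016, "tz": 0, "wx": 0, "wy": 0, "wz": 0},
    {"tx": 0.007, "ty": -0.031, "tz": 0, "wx": 0, "wy": 0, "wz": 0},
    {"tx": 0.01, "ty": -0.047, "tz": 0, "wx": 0, "wy": 0, "wz": 0},
  ],
)

```text
time_s: 3.8
tool_pos: [0.568, 0.0449, 0.1069]
ee_rot: [-180.0, 0.0, -78.4]
ft_force: [-0.5, 1.5, 0.6]
width: -0.0001
```

```bash
cat > look.py <<'E'
import sys
from station import bot
import cv2, numpy as np, json
from h import *
k=sys.argv[1]; names=sys.argv[2:]
s=bot.get_state()
th=np.radians(12.06);t=np.array([.6707,-.0120]);R=np.array([[np.cos(th),np.sin(th)],[-np.sin(th),np.cos(th)]])
print(s['time_s'],s['tool_pos'].round(4),'box',(R@(s['tool_pos'][:2]-t)*1000).round(1),s['ee_rot'].round(1),'F',s['ft_force'].round(2),'Fbox',(R@s['ft_force'][:2]).round(2),s['q'].round(1))
for n in names:
    i=bot.camera_info(n);im=bot.capture(n)
    i['world_from_camera']=np.array(i['world_from_camera']).tolist();json.dump(i,open(n[0]+k+'.json','w'),default=float)
    cv2.imwrite(f"pics/{n}{k}.png",cv2.cvtColor(im,cv2.COLOR_RGB2BGR))
E
python3 look.py 3 wrist
```

```text
3.8 [0.568  0.0449 0.1069] box [-88.6  77.1] [-180.     0.   -78.4] F [-0.52  1.5   0.62] Fbox [-0.2   1.57] [ -0.9   3.4 111.1   0.   65.5  77.5]
```

View pics/wrist3.png

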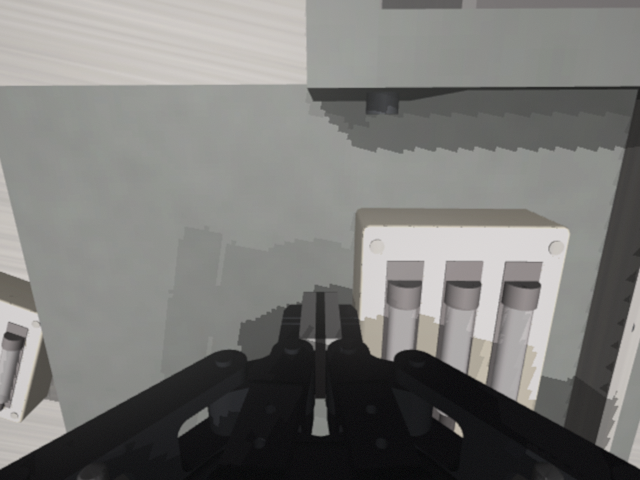

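```bash
cat > bx.py <<'E'
import sys,json
from h import *
th=np.radians(12.06);t=np.array([.6707,-.0120]);R=np.array([[np.cos(th),np.sin(th)],[-np.sin(th),np.cos(th)]])
I=json.load(open(sys.argv[1]));z=float(sys.argv[2])
for a in sys.argv[3:]:
    p=ray(I,[float(v) for v in a.split(',')],z)[0,:2];print(a,(R@(p-t)*1000).round(1))
E
python3 bx.py w3.json .125 364,226 570,226
```

```text
364,226 [-46.1  62.1]
570,226 [-46.6  -5.7]
```

Call:
send_rows(
  commands=[
    {"tx": 0.003, "ty": -0.016, "tz": 0, "wx": 0, "wy": 0, "wz": 0},
    {"tx": 0.007, "ty": -0.031, "tz": 0, "wx": 0, "wy": 0, "wz": 0},
    {"tx": 0.01, "ty": -0.047, "tz": 0, "wx": 0, "wy": 0, "wz": 0},
    {"tx": 0.013, "ty": -0.063, "tz": 0, "wx": 0, "wy": 0, "wz": 0},
    {"tx": 0.017, "ty": -0.078, "tz": 0, "wx": 0, "wy": 0, "wz": 0},
  ],
)

```text
time_s: 4.27
tool_pos: [0.5722, 0.0253, 0.1069]
ee_rot: [-180.0, 0.0, -78.4]
ft_force: [-0.1, 2.2, 0.3]
width: 0.0003
```

Call:
send_rows(
  commands=[
    {"tx": 0.002, "ty": -0.01, "tz": 0, "wx": 0, "wy": 0, "wz": 0},
    {"tx": 0.004, "ty": -0.018, "tz": 0, "wx": 0, "wy": 0, "wz": 0},
    {"tx": 0.006, "ty": -0.026, "tz": 0, "wx": 0, "wy": 0, "wz": 0},
    {"tx": 0.006, "ty": -0.03, "tz": 0, "wx": 0, "wy": 0, "wz": 0},
    {"tx": 0.006, "ty": -0.03, "tz": 0, "wx": 0, "wy": 0, "wz": 0},
  ],
)

```text
time_s: 4.68
tool_pos: [0.5737, 0.0179, 0.1069]
ee_rot: [-180.0, -0.0, -78.4]
ft_force: [0.3, 1.1, 0.8]
width: -0.0001
```

```bash
python3 look.py 4 wrist side
```

```text
4.6833 [0.5737 0.0179 0.1069] box [-88.6  49.5] [-180.    -0.   -78.4] F [0.27 1.08 0.85] Fbox [0.49 1.  ] [ -3.6   3.9 110.5  -0.   65.5  74.8]
```

View pics/wrist4.png

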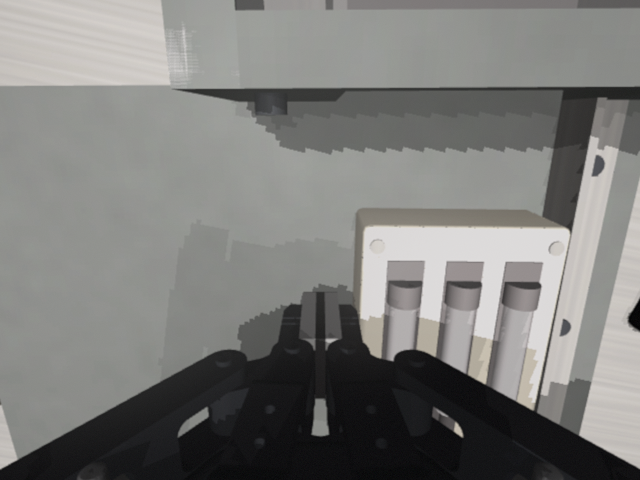

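Call:
send_rows(
  commands=[
    {"tx": 0.001, "ty": -0.005, "tz": 0, "wx": 0, "wy": 0, "wz": 0},
    {"tx": 0.002, "ty": -0.01, "tz": 0, "wx": 0, "wy": 0, "wz": 0},
    {"tx": 0.003, "ty": -0.014, "tz": 0, "wx": 0, "wy": 0, "wz": 0},
    {"tx": 0.004, "ty": -0.018, "tz": 0, "wx": 0, "wy": 0, "wz": 0},
    {"tx": 0.004, "ty": -0.02, "tz": 0, "wx": 0, "wy": 0, "wz": 0},
  ],
)

```text
time_s: 5.2
tool_pos: [0.5746, 0.0131, 0.1068]
ee_rot: [180.0, 0.0, -78.4]
ft_force: [0.4, 2.5, 0.1]
width: 0.0001
```

Call:
send_rows(
  commands=[
    {"tx": 0, "ty": -0.002, "tz": 0, "wx": 0, "wy": 0, "wz": 0},
    {"tx": 0.001, "ty": -0.004, "tz": 0, "wx": 0, "wy": 0, "wz": 0},
  ],
)

```text
time_s: 5.37
tool_pos: [0.5748, 0.0122, 0.1068]
ee_rot: [180.0, 0.0, -78.4]
ft_force: [-1.1, 2.1, 0.8]
width: 0.0002
```

Call:
send_rows(
  commands=[
    {"tx": 0, "ty": -0.002, "tz": 0, "wx": 0, "wy": 0, "wz": 0},
    {"tx": 0.001, "ty": -0.004, "tz": 0, "wx": 0, "wy": 0, "wz": 0},
  ],
)

```text
time_s: 5.53
tool_pos: [0.5747, 0.0118, 0.1068]
ee_rot: [180.0, 0.1, -78.4]
ft_force: [-3.0, 5.2, 2.7]
width: -0.0003
```

```bash
python3 look.py 5 wrist
python3 - <<'E'
import cv2
t=cv2.imread('pics/wrist5.png')
cv2.imwrite('pics/w5a.png',cv2.resize(t[80:420,340:640],None,fx=1.75,fy=1.75,interpolation=cv2.INTER_CUBIC))
E
```

```text
5.5333 [0.5747 0.0118 0.1068] box [-88.9  43.3] [ 1.80e+02  1.00e-01 -7.84e+01] F [-2.99  5.17  2.68] Fbox [-1.84  5.68] [-4.200e+00  4.000e+00  1.104e+02  1.000e-01  6.560e+01  7.410e+01]
```

View pics/w5a.png

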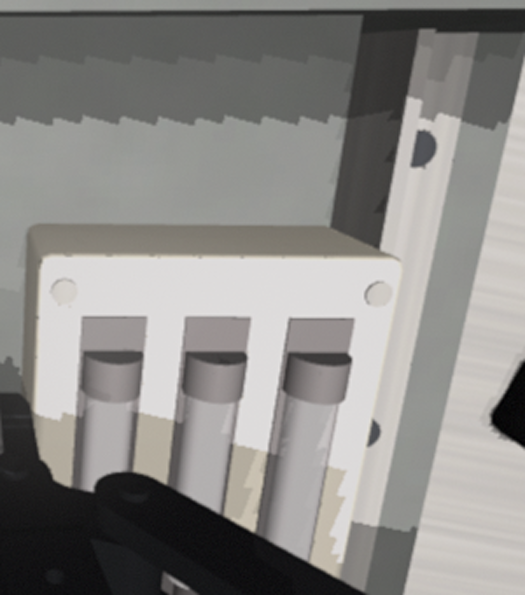

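Call:
send_rows(
  commands=[
    {"tx": -0.003, "ty": 0.016, "tz": 0, "wx": 0, "wy": 0, "wz": 0},
    {"tx": -0.021, "ty": 0.098, "tz": 0, "wx": 0, "wy": 0, "wz": 0},
    {"tx": -0.021, "ty": 0.098, "tz": 0.15, "wx": 0, "wy": 0, "wz": 0},
    {"tx": -0.021, "ty": 0.098, "tz": 0.32, "wx": 0, "wy": 0, "wz": 0},
    {"tx": -0.021, "ty": 0.098, "tz": 0.48, "wx": 0, "wy": 0, "wz": 0},
  ],
)

```text
time_s: 6.0
tool_pos: [0.569, 0.0356, 0.2271]
ee_rot: [179.9, -0.0, -78.3]
ft_force: [1.4, -0.3, 0.9]
width: 0.0
```

Call:
send_rows(
  commands=[
    {"tx": -0.06, "ty": -0.08, "tz": 0, "wx": 0.008, "wy": -0.036, "wz": 0},
    {"tx": -0.12, "ty": -0.16, "tz": 0, "wx": 0.016, "wy": -0.073, "wz": 0},
    {"tx": -0.18, "ty": -0.24, "tz": 0, "wx": 0.024, "wy": -0.11, "wz": 0},
    {"tx": -0.24, "ty": -0.32, "tz": 0, "wx": 0.032, "wy": -0.146, "wz": 0},
    {"tx": -0.274, "ty": -0.365, "tz": 0, "wx": 0.039, "wy": -0.182, "wz": 0},
  ],
)

```text
time_s: 6.42
tool_pos: [0.5007, -0.0571, 0.2278]
ee_rot: [-146.1, -0.0, -78.3]
ft_force: [-0.9, 0.4, -0.2]
width: -0.0003
```

Call:
send_rows(
  commands=[
    {"tx": 0, "ty": 0, "tz": 0, "wx": 0.008, "wy": -0.036, "wz": 0},
    {"tx": 0, "ty": 0, "tz": 0, "wx": 0.008, "wy": -0.036, "wz": 0},
    {"tx": 0, "ty": 0, "tz": 0, "wx": 0.008, "wy": -0.036, "wz": 0},
  ],
)

```text
time_s: 6.67
tool_pos: [0.5001, -0.0562, 0.2256]
ee_rot: [-140.0, 0.3, -78.4]
ft_force: [-0.0, 0.1, -0.5]
width: 0.0001
```

```bash
python3 look.py 6 wrist side
```

```text
6.6667 [ 0.5001 -0.0562  0.2256] box [-176.1   -7.6] [-140.     0.3  -78.4] F [-0.04  0.14 -0.53] Fbox [-0.01  0.15] [-25.  -34.8 135.7  30.5  49.5  39.6]
```

View pics/wrist6.png

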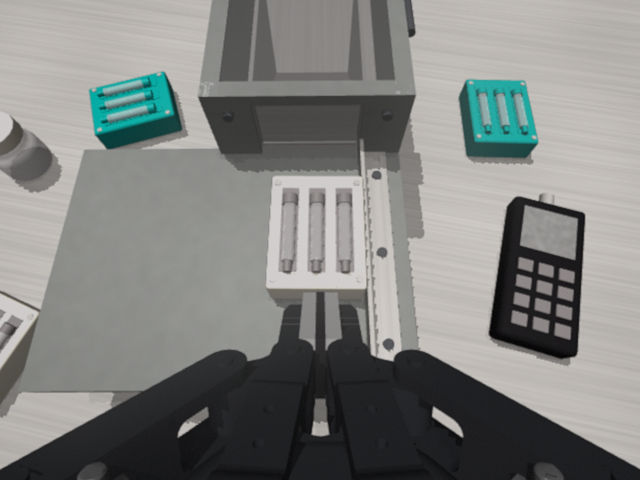

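View pics/side6.png

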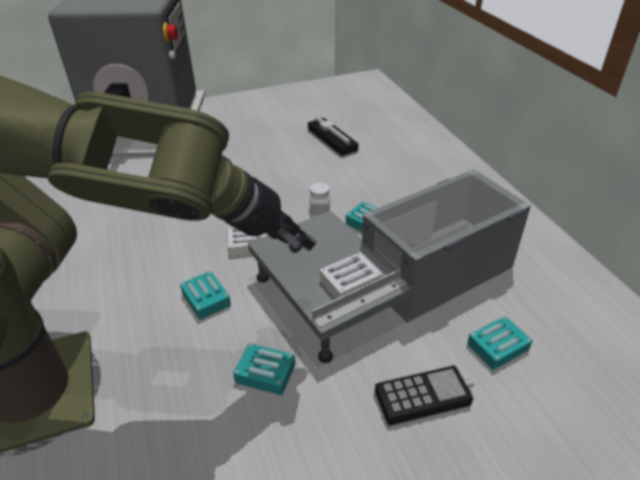

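```bash
python3 bx.py w6.json .125 274,178 361,179 367,290 267,290
```

```text
274,178 [-49.8  27.1]
361,179 [-51.4 -39.4]
367,290 [-138.4  -39.3]
267,290 [-137.8   28.4]
```

Call:
send_rows(
  commands=[
    {"tx": 0, "ty": 0, "tz": -0.12, "wx": 0, "wy": 0, "wz": 0},
    {"tx": 0, "ty": 0, "tz": -0.24, "wx": 0, "wy": 0, "wz": 0},
    {"tx": 0, "ty": 0, "tz": -0.36, "wx": 0, "wy": 0, "wz": 0},
    {"tx": 0, "ty": 0, "tz": -0.43, "wx": 0, "wy": 0, "wz": 0},
    {"tx": 0, "ty": 0, "tz": -0.43, "wx": 0, "wy": 0, "wz": 0},
  ],
)

```text
time_s: 7.18
tool_pos: [0.5002, -0.0538, 0.1151]
ee_rot: [-140.3, 0.6, -78.1]
ft_force: [-0.6, 0.6, -0.8]
width: 0.0
```

Call:
send_rows(
  commands=[
    {"tx": 0, "ty": 0, "tz": -0.01, "wx": 0, "wy": 0, "wz": 0},
    {"tx": 0, "ty": 0, "tz": -0.02, "wx": 0, "wy": 0, "wz": 0},
    {"tx": 0, "ty": 0, "tz": -0.03, "wx": 0, "wy": 0, "wz": 0},
    {"tx": 0, "ty": 0, "tz": -0.04, "wx": 0, "wy": 0, "wz": 0},
    {"tx": 0, "ty": 0, "tz": -0.04, "wx": 0, "wy": 0, "wz": 0},
  ],
)

```text
time_s: 7.6
tool_pos: [0.5018, -0.0557, 0.1101]
ee_rot: [-139.8, 0.3, -78.2]
ft_force: [0.1, 0.2, -0.6]
width: -0.0001
```

```bash
python3 look.py 7 side
```

```text
7.6 [ 0.5018 -0.0557  0.1101] box [-174.3   -7.4] [-139.8    0.3  -78.2] F [ 0.06  0.16 -0.62] Fbox [0.09 0.14] [-24.9 -25.2 141.8  40.6  36.6  26. ]
```

View pics/side7.png

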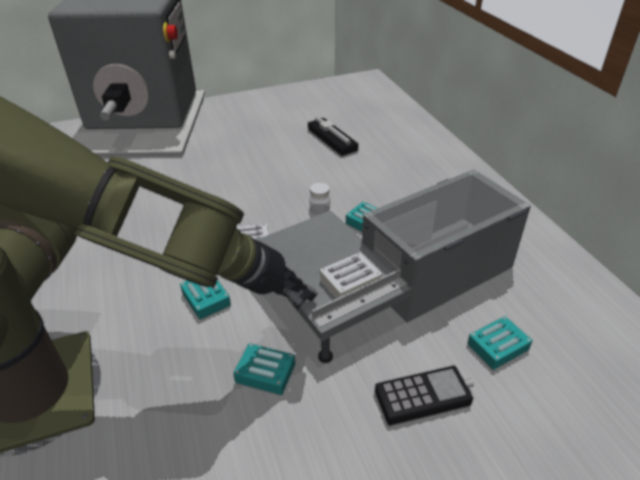

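Call:
send_rows(
  commands=[
    {"tx": 0.016, "ty": 0.003, "tz": -0.012, "wx": 0, "wy": 0, "wz": 0},
    {"tx": 0.031, "ty": 0.007, "tz": -0.012, "wx": 0, "wy": 0, "wz": 0},
    {"tx": 0.047, "ty": 0.01, "tz": -0.012, "wx": 0, "wy": 0, "wz": 0},
    {"tx": 0.063, "ty": 0.013, "tz": -0.012, "wx": 0, "wy": 0, "wz": 0},
    {"tx": 0.078, "ty": 0.017, "tz": -0.012, "wx": 0, "wy": 0, "wz": 0},
  ],
)

```text
time_s: 8.07
tool_pos: [0.5214, -0.0513, 0.1065]
ee_rot: [-139.9, 0.3, -78.3]
ft_force: [0.6, -0.2, -0.2]
width: 0.0005
```

Call:
send_rows(
  commands=[
    {"tx": 0.012, "ty": 0.002, "tz": 0, "wx": 0, "wy": 0, "wz": 0},
    {"tx": 0.024, "ty": 0.005, "tz": 0, "wx": 0, "wy": 0, "wz": 0},
    {"tx": 0.036, "ty": 0.008, "tz": 0, "wx": 0, "wy": 0, "wz": 0},
    {"tx": 0.047, "ty": 0.01, "tz": 0, "wx": 0, "wy": 0, "wz": 0},
    {"tx": 0.059, "ty": 0.013, "tz": 0, "wx": 0, "wy": 0, "wz": 0},
  ],
)

```text
time_s: 8.48
tool_pos: [0.5358, -0.048, 0.1062]
ee_rot: [-139.9, 0.3, -78.3]
ft_force: [-2.3, -0.0, 0.8]
width: -0.0003
```

```bash
python3 look.py 8 wrist
```

```text
8.4833 [ 0.5358 -0.048   0.1062] box [-139.5   -7.1] [-139.9    0.3  -78.3] F [-2.25 -0.    0.78] Fbox [-2.2   0.47] [-21.6 -19.1 138.   41.1  32.9  27.3]
```

View pics/wrist8.png

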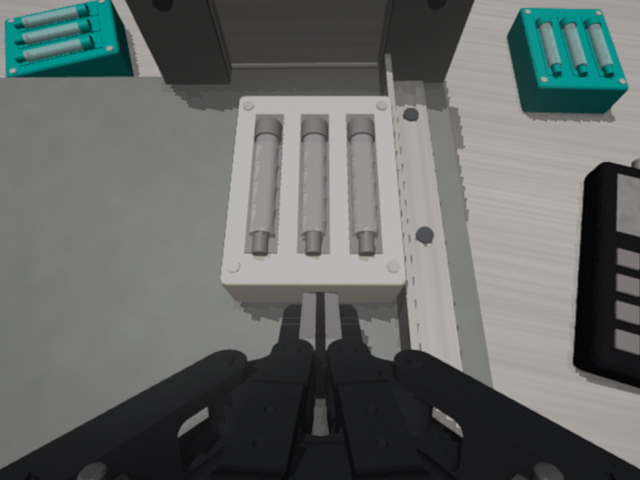

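Call:
send_rows(
  commands=[
    {"tx": 0.016, "ty": 0.003, "tz": 0, "wx": -0.002, "wy": 0.008, "wz": 0},
    {"tx": 0.031, "ty": 0.007, "tz": 0, "wx": -0.003, "wy": 0.016, "wz": 0},
    {"tx": 0.047, "ty": 0.01, "tz": 0, "wx": -0.005, "wy": 0.024, "wz": 0},
    {"tx": 0.063, "ty": 0.013, "tz": 0, "wx": -0.007, "wy": 0.033, "wz": 0},
    {"tx": 0.078, "ty": 0.017, "tz": 0, "wx": -0.007, "wy": 0.033, "wz": 0},
  ],
)

```text
time_s: 8.95
tool_pos: [0.5561, -0.0438, 0.1071]
ee_rot: [-145.9, 0.3, -78.3]
ft_force: [-1.9, 0.4, 1.0]
width: 0.0001
```

Call:
send_rows(
  commands=[
    {"tx": 0.016, "ty": 0.003, "tz": 0, "wx": 0, "wy": 0, "wz": 0},
    {"tx": 0.031, "ty": 0.007, "tz": 0, "wx": 0, "wy": 0, "wz": 0},
    {"tx": 0.047, "ty": 0.01, "tz": 0, "wx": 0, "wy": 0, "wz": 0},
    {"tx": 0.063, "ty": 0.013, "tz": 0, "wx": 0, "wy": 0, "wz": 0},
    {"tx": 0.078, "ty": 0.017, "tz": 0, "wx": 0, "wy": 0, "wz": 0},
  ],
)

```text
time_s: 9.37
tool_pos: [0.5748, -0.0395, 0.1061]
ee_rot: [-145.9, 0.3, -78.3]
ft_force: [-1.6, -0.0, 1.0]
width: 0.0001
```

```bash
python3 look.py 9 wrist
```

```text
9.3667 [ 0.5748 -0.0395  0.1061] box [-99.6  -6.9] [-145.9    0.3  -78.3] F [-1.62 -0.03  0.95] Fbox [-1.59  0.31] [-16.8 -11.5 130.3  29.   34.1  41.3]
```

View pics/wrist9.png

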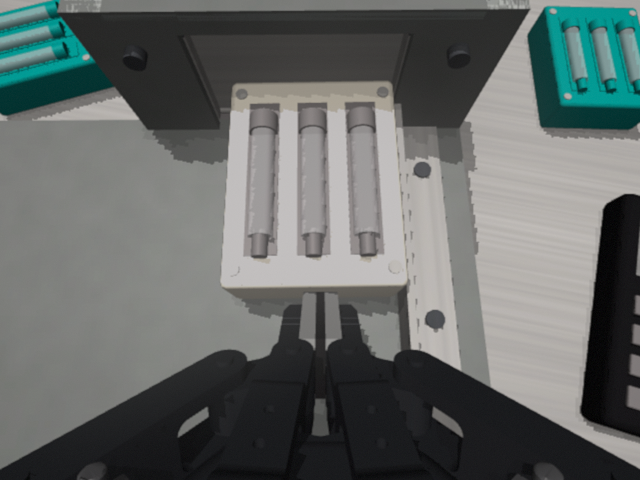

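Call:
send_rows(
  commands=[
    {"tx": 0.012, "ty": 0.003, "tz": 0, "wx": 0, "wy": 0, "wz": 0},
    {"tx": 0.024, "ty": 0.005, "tz": 0, "wx": 0, "wy": 0, "wz": 0},
    {"tx": 0.036, "ty": 0.008, "tz": 0, "wx": 0, "wy": 0, "wz": 0},
    {"tx": 0.047, "ty": 0.01, "tz": 0, "wx": 0, "wy": 0, "wz": 0},
    {"tx": 0.059, "ty": 0.013, "tz": 0, "wx": 0, "wy": 0, "wz": 0},
  ],
)

```text
time_s: 9.83
tool_pos: [0.5895, -0.0362, 0.1061]
ee_rot: [-145.9, 0.3, -78.3]
ft_force: [-1.0, 0.5, 0.7]
width: -0.0003
```

Call:
send_rows(
  commands=[
    {"tx": 0.016, "ty": 0.003, "tz": 0, "wx": 0, "wy": 0, "wz": 0},
    {"tx": 0.031, "ty": 0.007, "tz": 0, "wx": 0, "wy": 0, "wz": 0},
    {"tx": 0.047, "ty": 0.01, "tz": 0, "wx": 0, "wy": 0, "wz": 0},
    {"tx": 0.063, "ty": 0.013, "tz": 0, "wx": 0, "wy": 0, "wz": 0},
    {"tx": 0.078, "ty": 0.017, "tz": 0, "wx": 0, "wy": 0, "wz": 0},
  ],
)

```text
time_s: 10.25
tool_pos: [0.6092, -0.032, 0.1062]
ee_rot: [-145.9, 0.3, -78.3]
ft_force: [-1.8, -0.8, 0.5]
width: 0.0001
```

```bash
python3 look.py 10 wrist side
```

```text
10.25 [ 0.6092 -0.032   0.1062] box [-64.3  -6.7] [-145.9    0.3  -78.3] F [-1.85 -0.79  0.5 ] Fbox [-1.97 -0.39] [-14.7  -6.8 126.2  28.   32.6  43.7]
```

View pics/wrist10.png

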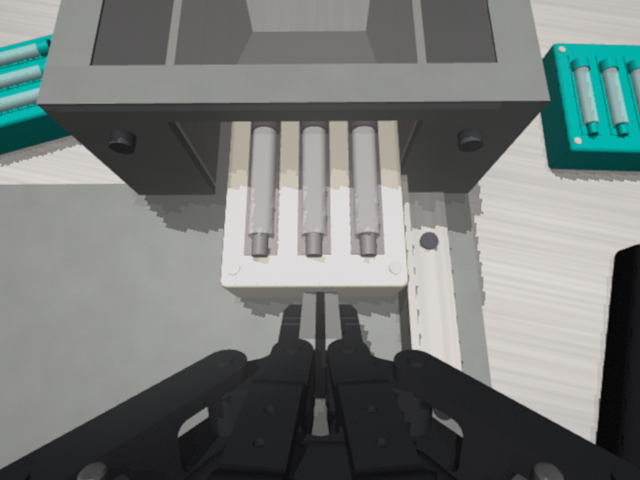

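View pics/side10.png

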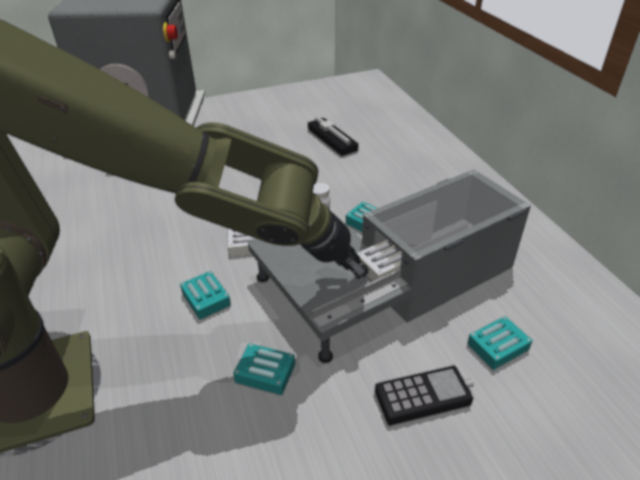

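Call:
send_rows(
  commands=[
    {"tx": 0.016, "ty": 0.003, "tz": 0, "wx": 0, "wy": 0, "wz": 0},
    {"tx": 0.031, "ty": 0.007, "tz": 0, "wx": 0, "wy": 0, "wz": 0},
    {"tx": 0.047, "ty": 0.01, "tz": 0, "wx": 0, "wy": 0, "wz": 0},
    {"tx": 0.063, "ty": 0.013, "tz": 0, "wx": 0, "wy": 0, "wz": 0},
    {"tx": 0.078, "ty": 0.017, "tz": 0, "wx": 0, "wy": 0, "wz": 0},
  ],
)

```text
time_s: 10.77
tool_pos: [0.6288, -0.0277, 0.1064]
ee_rot: [-145.9, 0.3, -78.3]
ft_force: [-2.1, -0.5, 0.3]
width: -0.0002
```

Call:
send_rows(
  commands=[
    {"tx": 0.016, "ty": 0.003, "tz": 0, "wx": 0, "wy": 0, "wz": 0},
    {"tx": 0.031, "ty": 0.007, "tz": 0, "wx": 0, "wy": 0, "wz": 0},
    {"tx": 0.047, "ty": 0.01, "tz": 0, "wx": 0, "wy": 0, "wz": 0},
    {"tx": 0.063, "ty": 0.013, "tz": 0, "wx": 0, "wy": 0, "wz": 0},
    {"tx": 0.078, "ty": 0.017, "tz": 0, "wx": 0, "wy": 0, "wz": 0},
  ],
)

```text
time_s: 11.18
tool_pos: [0.6483, -0.0235, 0.1063]
ee_rot: [-145.9, 0.3, -78.3]
ft_force: [-1.4, -0.6, 0.8]
width: -0.0002
```

```bash
python3 look.py 11 wrist
```

```text
11.1833 [ 0.6483 -0.0235  0.1063] box [-24.3  -6.6] [-145.9    0.3  -78.3] F [-1.4  -0.58  0.76] Fbox [-1.49 -0.28] [-12.6  -1.7 121.5  26.7  31.5  46.5]
```

View pics/wrist11.png

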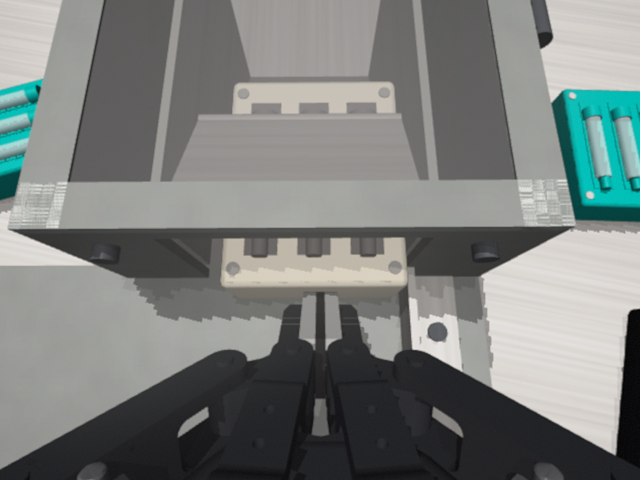

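Call:
send_rows(
  commands=[
    {"tx": 0.012, "ty": 0.003, "tz": 0, "wx": 0, "wy": 0, "wz": 0},
    {"tx": 0.024, "ty": 0.005, "tz": 0, "wx": 0, "wy": 0, "wz": 0},
    {"tx": 0.036, "ty": 0.008, "tz": 0, "wx": 0, "wy": 0, "wz": 0},
    {"tx": 0.047, "ty": 0.01, "tz": 0, "wx": 0, "wy": 0, "wz": 0},
    {"tx": 0.059, "ty": 0.013, "tz": 0, "wx": 0, "wy": 0, "wz": 0},
  ],
)

```text
time_s: 11.65
tool_pos: [0.6629, -0.0203, 0.1064]
ee_rot: [-145.9, 0.3, -78.3]
ft_force: [-1.7, -0.0, 1.0]
width: -0.0004
```

Call:
send_rows(
  commands=[
    {"tx": 0.012, "ty": 0.003, "tz": 0, "wx": 0, "wy": 0, "wz": 0},
    {"tx": 0.024, "ty": 0.005, "tz": 0, "wx": 0, "wy": 0, "wz": 0},
    {"tx": 0.036, "ty": 0.008, "tz": 0, "wx": 0, "wy": 0, "wz": 0},
    {"tx": 0.036, "ty": 0.008, "tz": 0, "wx": 0, "wy": 0, "wz": 0},
  ],
)

```text
time_s: 11.98
tool_pos: [0.6722, -0.0182, 0.1066]
ee_rot: [-145.9, 0.3, -78.3]
ft_force: [-0.3, 0.2, 0.3]
width: 0.0
```

```bash
python3 look.py 12 wrist
```

```text
11.9833 [ 0.6722 -0.0182  0.1066] box [ 0.2 -6.4] [-145.9    0.3  -78.3] F [-0.28  0.17  0.31] Fbox [-0.24  0.22] [-11.4   1.2 118.5  25.8  31.1  48.1]
```

View pics/wrist12.png

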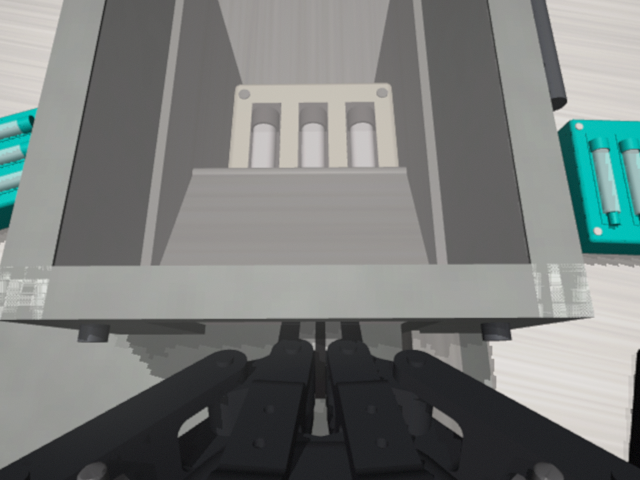

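Call:
send_rows(
  commands=[
    {"tx": 0.01, "ty": 0.002, "tz": 0, "wx": 0, "wy": 0, "wz": 0},
    {"tx": 0.02, "ty": 0.004, "tz": 0, "wx": 0, "wy": 0, "wz": 0},
    {"tx": 0.02, "ty": 0.004, "tz": 0, "wx": 0, "wy": 0, "wz": 0},
    {"tx": 0.02, "ty": 0.004, "tz": 0, "wx": 0, "wy": 0, "wz": 0},
    {"tx": 0.02, "ty": 0.004, "tz": 0, "wx": 0, "wy": 0, "wz": 0},
  ],
)

```text
time_s: 12.45
tool_pos: [0.6766, -0.0173, 0.1063]
ee_rot: [-145.9, 0.3, -78.3]
ft_force: [-0.4, 0.1, -0.5]
width: 0.0002
```

```bash
python3 look.py 13 wrist
```

```text
12.45 [ 0.6766 -0.0173  0.1063] box [ 4.6 -6.4] [-145.9    0.3  -78.3] F [-0.38  0.11 -0.46] Fbox [-0.35  0.18] [-11.2   1.8 118.   25.6  31.   48.5]
```

View pics/wrist13.png

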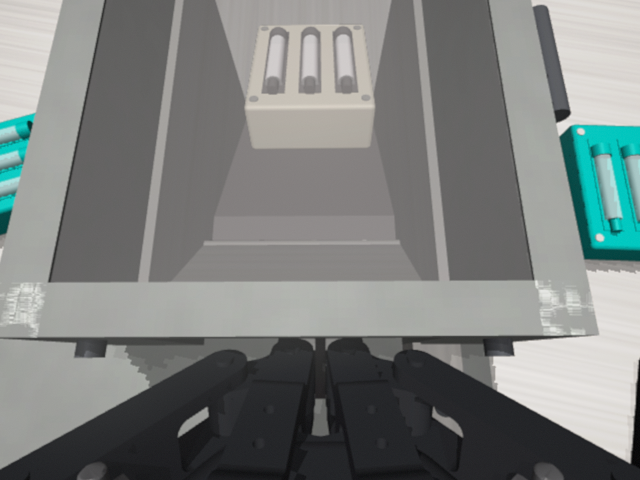

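Call:
send_rows(
  commands=[
    {"tx": -0.02, "ty": -0.004, "tz": 0, "wx": 0, "wy": 0, "wz": 0},
    {"tx": -0.06, "ty": -0.013, "tz": 0, "wx": 0, "wy": 0, "wz": 0},
    {"tx": -0.1, "ty": -0.021, "tz": 0, "wx": 0, "wy": 0, "wz": 0},
    {"tx": -0.15, "ty": -0.032, "tz": 0, "wx": 0, "wy": 0, "wz": 0},
    {"tx": -0.2, "ty": -0.043, "tz": 0, "wx": 0, "wy": 0, "wz": 0},
  ],
)

```text
time_s: 12.92
tool_pos: [0.6251, -0.0282, 0.106]
ee_rot: [-146.0, 0.3, -78.3]
ft_force: [-0.4, -0.7, -0.3]
width: 0.0003
```

Call:
send_rows(
  commands=[
    {"tx": -0.06, "ty": -0.013, "tz": 0, "wx": 0, "wy": 0, "wz": 0},
    {"tx": -0.12, "ty": -0.026, "tz": 0, "wx": 0, "wy": 0, "wz": 0},
    {"tx": -0.2, "ty": -0.043, "tz": 0.05, "wx": 0, "wy": 0, "wz": 0},
    {"tx": -0.26, "ty": -0.055, "tz": 0.15, "wx": 0, "wy": 0, "wz": 0},
    {"tx": -0.3, "ty": -0.064, "tz": 0.3, "wx": 0, "wy": 0, "wz": 0},
  ],
)

```text
time_s: 13.33
tool_pos: [0.5466, -0.0434, 0.1762]
ee_rot: [-146.4, 0.6, -78.3]
ft_force: [0.9, 0.5, 0.6]
width: -0.0002
```

Call:
send_rows(
  commands=[
    {"tx": -0.06, "ty": -0.013, "tz": 0.15, "wx": 0, "wy": 0, "wz": 0},
    {"tx": -0.12, "ty": -0.026, "tz": 0.3, "wx": 0, "wy": 0, "wz": 0},
    {"tx": -0.12, "ty": -0.026, "tz": 0.4, "wx": 0, "wy": 0, "wz": 0},
    {"tx": -0.12, "ty": -0.026, "tz": 0.4, "wx": 0, "wy": 0, "wz": 0},
    {"tx": -0.12, "ty": -0.026, "tz": 0.4, "wx": 0, "wy": 0, "wz": 0},
  ],
)

```text
time_s: 13.75
tool_pos: [0.5215, -0.051, 0.2839]
ee_rot: [-145.7, 0.2, -78.3]
ft_force: [-0.5, 0.3, -0.6]
width: 0.0
```

Call:
send_rows(
  commands=[
    {"tx": 0, "ty": 0, "tz": 0, "wx": 0, "wy": 0, "wz": 0},
    {"tx": 0, "ty": 0, "tz": 0, "wx": 0, "wy": 0, "wz": 0},
    {"tx": 0, "ty": 0, "tz": 0, "wx": 0, "wy": 0, "wz": 0},
    {"tx": 0, "ty": 0, "tz": 0, "wx": 0, "wy": 0, "wz": 0},
    {"tx": 0, "ty": 0, "tz": 0, "wx": 0, "wy": 0, "wz": 0},
  ],
)

```text
time_s: 14.17
tool_pos: [0.5213, -0.0504, 0.2799]
ee_rot: [-146.0, 0.4, -78.3]
ft_force: [-0.1, -0.2, -0.4]
width: 0.0002
```

```bash
python3 look.py 14 wrist top side
```

```text
14.1667 [ 0.5213 -0.0504  0.2799] box [-154.1   -6.3] [-146.     0.4  -78.3] F [-0.07 -0.21 -0.36] Fbox [-0.11 -0.19] [-20.7 -30.4 126.3  21.4  56.6  50.2]
```

View pics/wrist14.png

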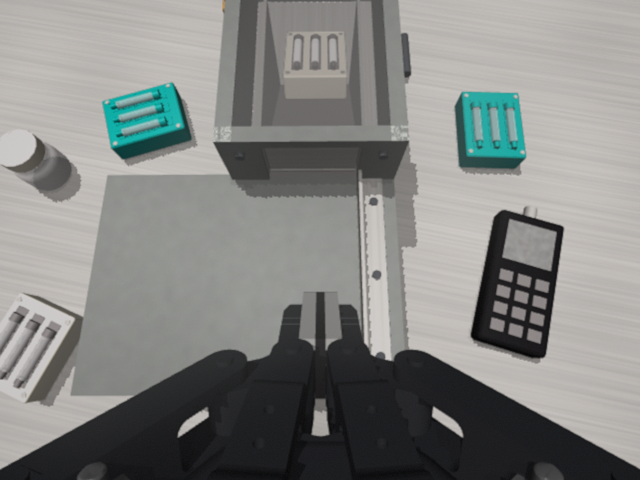

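View pics/top14.png

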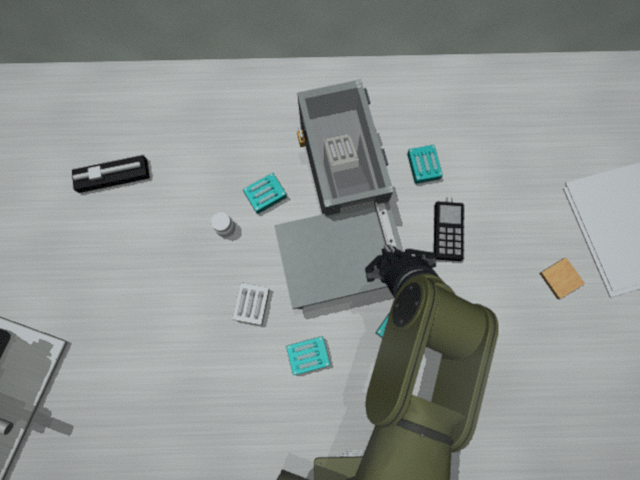

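View pics/side14.png

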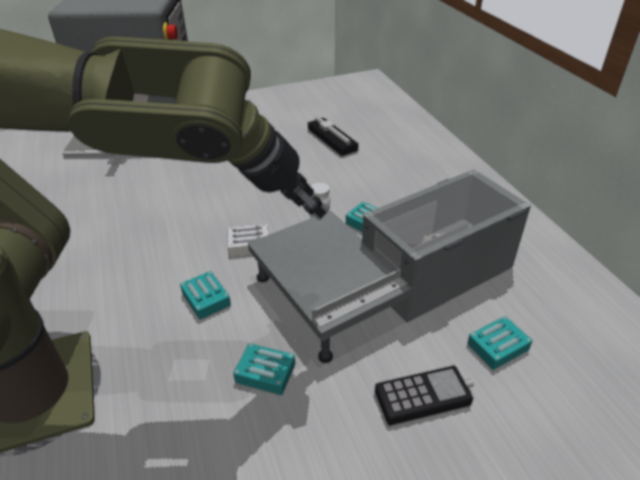

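Run:
```python
import cv2
t=cv2.imread('pics/top14.png')[70:220,290:400]
u=cv2.imread('pics/wrist14.png')[0:200,200:430]
cv2.imwrite('pics/z14.png',cv2.hconcat([cv2.resize(t,(390,532),interpolation=cv2.INTER_CUBIC),cv2.resize(cv2.convertScaleAbs(u,alpha=1.3),(400,532),interpolation=cv2.INTER_CUBIC)]))
```

```text
(no output)
```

View pics/z14.png

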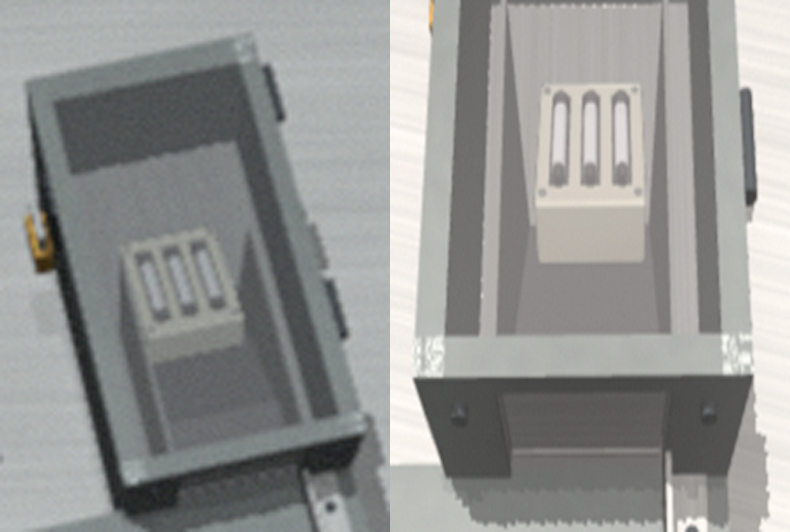

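```bash
cat > tri.py <<'E'
from h import *
import json
th=np.radians(12.06);t=np.array([.6707,-.0120]);R=np.array([[np.cos(th),np.sin(th)],[-np.sin(th),np.cos(th)]])
T=json.load(open('t14.json'));W=json.load(open('w14.json'))
for n,a,b in [('rtl',(147,335),(536,197)),('rtr',(240,318),(645,200)),('ftl',(122,243),(540,84)),('ftr',(205,230),(641,84)),('rbl',(156,360),(540,260)),('rbr',(243,340),(643,262))]:
    pa=np.array(a)/3.545+[290,70]; pb=np.array([(b[0]-390)/1.739+200,b[1]/2.66])
    L=[]
    for I,p in((T,pa),(W,pb)):
        o=np.array(I['world_from_camera'])[:3,3];q=ray(I,p,.0)[0];d=(q-o)/np.linalg.norm(q-o);L.append((o,d))
    M=sum(np.eye(3)-np.outer(d,d) for o,d in L);v=sum((np.eye(3)-np.outer(d,d))@o for o,d in L)
    P=np.linalg.solve(M,v);g=[np.linalg.norm(np.cross(d,P-o))*1000 for o,d in L]
    print(n,(R@(P[:2]-t)*1000).round(),(P[2]*1000).round(),np.round(g,1))
E
python3 tri.py
```

```text
rtl [116.  32.] 94.0 [0.2 0.2]
rtr [114. -34.] 94.0 [0.7 0.7]
ftl [199.  31.] 68.0 [1.9 1.9]
ftr [198. -34.] 66.0 [2.4 2.4]
rbl [104.  29.] 72.0 [1.9 1.9]
rbr [110. -36.] 61.0 [1.1 1.1]
```

Call:
send_rows(
  commands=[
    {"tx": 0, "ty": 0, "tz": 0, "wx": 0, "wy": 0, "wz": 0},
    {"tx": 0, "ty": 0, "tz": 0, "wx": 0, "wy": 0, "wz": 0},
    {"tx": 0, "ty": 0, "tz": 0, "wx": 0, "wy": 0, "wz": 0},
    {"tx": 0, "ty": 0, "tz": 0, "wx": 0, "wy": 0, "wz": 0},
    {"tx": 0, "ty": 0, "tz": 0, "wx": 0, "wy": 0, "wz": 0},
  ],
)

```text
time_s: 14.73
tool_pos: [0.5216, -0.0506, 0.2814]
ee_rot: [-145.9, 0.3, -78.3]
ft_force: [0.3, 0.4, 0.2]
width: -0.0002
```

```bash
python3 look.py 15 wrist top
python3 - <<'E'
import cv2,numpy as np
for n in('wrist','top'):
    d=cv2.absdiff(cv2.imread(f'pics/{n}14.png'),cv2.imread(f'pics/{n}15.png')).max(2)
    print(n,d[70:220,290:400].max() if n=='top' else d[0:200,200:430].max(), d.max())
i=cv2.imread('pics/wrist13.png'); 
cv2.imwrite('pics/z13.png',i)
E
```

```text
14.7333 [ 0.5216 -0.0506  0.2814] box [-153.9   -6.6] [-145.9    0.3  -78.3] F [0.34 0.44 0.18] Fbox [0.42 0.36] [-20.7 -30.5 126.2  21.4  56.6  50.2]
wrist 106 141
top 15 37
```

Run:
```python
import cv2,numpy as np
a=cv2.imread('pics/top0.png');b=cv2.imread('pics/top15.png')
d=cv2.absdiff(a,b).max(2)
for n,(x,y,w,h) in dict(spare=(225,275,55,60),jar=(200,205,45,45),meter=(430,190,45,80),teal1=(235,165,60,55),teal2=(280,330,60,50),teal3=(400,140,50,50)).items(): print(n,d[y:y+h,x:x+w].max(), (d[y:y+h,x:x+w]>40).sum())
a=cv2.imread('pics/side0.png')[200:300,350:430];b=cv2.imread('pics/side14.png')[200:300,350:430]
cv2.imwrite('pics/fl.png',cv2.resize(cv2.hconcat([a,b]),None,fx=4.5,fy=4.5,interpolation=cv2.INTER_CUBIC))
```

```text
spare 27 0
jar 26 0
meter 141 85
teal1 27 0
teal2 26 0
teal3 25 0
```

View pics/fl.png

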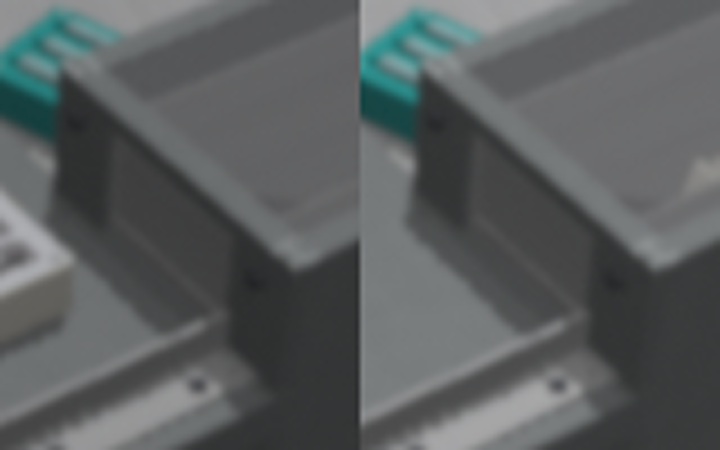

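```bash
python3 -c "
from station import bot
print(bot.job_done())"
```

```text
the job is handed in; nothing more can be done
None
```

The rejected carrier is inside the box at the foot of the chute, but it is not lying flat. Its nose is on the floor (front at about x 190 to 199 mm) and its rear still rests on the lower slope. It is tilted about 17°, with its middle near x 153 mm. It slid there by itself, and two top views 0.56 s apart show it at rest. The fingers cannot reach it through the mouth, so I could not settle it further.

- **What I did:** With the fingers shut, I slid the carrier sideways against the fence, which read about 6 N where it touched. I then pushed it from behind, with the hand leaning 40° and later 34°, at about 2 N through the flap until it tipped. I drew the hand back and up and handed in after about 15 s. The carrier was never gripped or lifted.
- **Flap:** It looks the same in the side view as it did before the push, hanging shut.
- **Bystanders:** Comparing the first and last top views, the spare carrier, the jar and three of the four turquoise look-alikes show no change. The meter's area differs only where, as far as I can tell, the gripper now overlaps its edge in the picture. The fourth look-alike was hidden by the arm, so I did not check it in the final view.
- **Robot:** The last force readings were about zero, with nothing touching the hand.

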